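Dough thermometer through the lid port

ROBOT

A 6-joint arm with a two-finger parallel gripper is mounted at the origin on the work surface. World frame = base frame: x ahead of the robot, y to its left, z up, the work surface at z = 0. Lengths are in m, angles in rad, forces in N, time in s.
With the tool pointing down it reaches from about 0.35 to 0.975 m from the base axis. Payload 4.9 kg.
Tool frame: the origin (TCP) lies at the very end of the fingers, on their centre line; the grasp point (between the pads) lies 19 mm behind it; z points along the fingers, y is the line along which they close (so a half turn about z gives the same grasp; the last joint's range is limited). The gripper opens to 85 mm and grips with 20 to 120 N. Pads are 22 mm wide; open, the fingers measure 114 mm over their backs; the gripper's body (76 mm by 85 mm) begins 54 mm behind the grasp point. The pads swing forward as they close: fully open they stand 13 mm farther back than shut.
Start: joints at [-1.256, 0.053, 1.613, -0, 1.476, -0.119], TCP at [0.263, -0.567, 0.231] pointing down, gripper open.
Joint ranges: [-3.01, 3.01], [-1.01, 2.22], [0.06, 2.58], [-1.02, 4.17], [0.09, 2.62], [-3.14, 3.14]. Speed limits (rad/s): [2.57, 2.57, 3.14, 3.14, 3.14, 3.14].

INTERFACE

Orientations are given as a unit quaternion [w, x, y, z].
In Python, from plant import manip gives the robot as it stands.
- The arm moves only by the shell command python3 -m pendant 'ROWS'. ROWS is JSON, a list of rows, each a list of 3 entries, a list of its own where there are three numbers: the opening, from 0 (shut) to 1 (fully open), then the shift along the tool's x, y, z in units of 12 cm (1.0 is 12 cm), then the turn about the tool's z in units of pi rad (1.0 is pi rad). In form: [[gripper, [dx, dy, dz], roll], ...]. A call has 1 to 10 rows; each row is the pose to reach, as a shift and turn from the pose commanded when the call began, along the tool's axes at that moment, turning the shorter way round; what a row does not reach only later rows make up. A row lasts 1/10 s, in which the tool goes at most 50 mm and 8.59 degrees, less where a joint would pass 70% of its speed; a pose out of reach is approached as far as the arm can. A call with a number of a shift or a turn outside -1 to 1 is refused whole. A call with a gripper value outside its range is refused whole. The fingers move at their own pace and stop on an object; the grip force is fixed at half the most. Time passes only in rows, so rows that repeat a pose let the fingers close. It gives the time, the measured TCP pose, the force, the opening and the grip force at its end, in the units of the state.
- manip.state(): the state, without advancing time (a new reading comes with each control period).
- manip.grab_frame(name): name is "scene" or "top"; returns a dict with "img" (420x560x3 uint8, red, green, blue), "fx", "fy", "cx", "cy" (pixels), "D" ([k1, k2, p1, p2, k3] as OpenCV has them; the pictures are not rectified), "eye" and "rotation" of the camera in the world. Camera axes: x right, y down, z forward; pixel columns grow to the right and rows downward; lengths in m; the calibration is good to about 2 mm. A picture is of the moment at which its call begins. There is no depth.
- manip.job_done(): hands the job in; it is judged then, once.
The state is a dict: "time": time; "joint_pos": joint angles; "joint_vel": joint speeds; "joint_efforts": joint torques, N m; "tool_pos": TCP position; "tool_rot": TCP orientation; "contact_force": force on the tool from outside, world axes, zero at the start; "ft_torque": the same for the moment, N m; "gripper_width": opening from 0.0 (shut) to 1.0 (fully open); "grasp_force": force on a finger pad.
Only numpy, scipy, OpenCV 4.12 (cv2) and the standard library are available. Lean on these libraries where they do the work, as an engineer would, in place of code of your own. Each camera call takes 0.05 s, during which the arm holds its last target. There are 200 camera calls.

TASK

Take the red probe thermometer up off its hook stand and push its steel probe down through the hole of the yellow grommet in the blue lid of the dough tub, fully home, so that the red head rests flat on the grommet, then let go. Leave the tub and the other kitchen things where they are.

Things in the scene. Friction and masses are not known exactly. Their poses are not given: they have to be found in the camera images.
- thermometer: Probe thermometer, about 70 g, hanging upright, probe down. Red head 20 (x) x 34 (y) x 52 (z) mm with a dark display on its -x face; pointed steel probe 6 mm thick, 85 mm long, straight down from the middle of the head's underside. Origin: centre of the head's underside, where the probe enters it; z up through the head.
- probe_tip (a point): Lower end of the thermometer's probe, 85 mm under the thermometer's origin.
- stand: Fixed steel hook stand. Base plate 130 x 120 x 10 mm; post 12 x 36 mm at x = +46 to +58 mm, 110 mm tall. From its top a two-pronged fork points to -x, top face at 110 mm: prongs 8 mm wide, 14 mm gap open to -x, ends (x = -20 to -25 mm) turned up 12 mm above the fork; nothing else is higher. Origin: on the table, straight under the hanging thermometer; z up.
- cradle (a point): Point on the fork's top face where the hanging thermometer's origin rests, 110 mm above the stand's origin. The head stands on the prongs, probe in the gap, axes along the stand's; it comes off straight up, or up by over 12 mm and then to the stand's -x.
- tub: Loose clear plastic tub of dough, about 1.4 kg, 200 (x) x 160 (y) mm, with a closed flat blue lid 208 x 168 mm, top at 100 mm. Origin: centre of the underside; z up. In the lid at x = -40, y = +30 mm a round yellow grommet, 28 mm across, stands 3 mm proud; its bore is 12 mm wide, and 90 mm below it are free (the dough offers no resistance).
- port (a point): Centre of the grommet's hole at the level of its top face, 103 mm above the tub's underside; the thermometer's origin belongs here when fully home. Axes as the tub's, z up.
- cup: Bystander, to be left alone: blue ceramic cup, 72 mm wide, 60 mm tall, standing. Origin: centre of its underside.
- jam: Bystander, to be left alone: amber jam jar with red cap, 60 mm wide, 85 mm tall. Origin: centre of its underside.
- bowl: Bystander, to be left alone: stainless mixing bowl, 210 mm wide, 100 mm tall, on the white kitchen scale. Origin: centre of its underside.
- cocoa: Bystander, to be left alone: cocoa tin, 80 mm wide, 120 mm tall. Origin: centre of its underside.
- milk: Bystander, to be left alone: white milk bottle, 72 mm wide, 190 mm tall. Origin: centre of its underside.
- spoon: Bystander, to be left alone: wooden spoon lying, 170 mm long. Origin: middle of its length on the underside.
- spatula: Bystander, to be left alone: white-handled spatula lying, 260 mm long. Origin: middle of its length on the underside.
There are look-alikes about, which are no part of the job. What is meant by the thermometer is not pink, and is the larger of those in its own colour.

How it is judged:
On the way:
1. the thermometer is lifted off its hook: more than 50 mm away from where it hung, touching the stand no more, upright within 45 degrees (distance between thermometer and cradle above 0.05 m and contact force between thermometer and stand below 0.1 N and angle between thermometer's own z axis and vertical below 0.785 rad), for 0.1 s.
At the end, for the whole second after the job is handed in: Head underside within 8 mm sideways of the hole centre and under 5 mm above the grommet top; probe tip over 75 mm below it and within 14 mm sideways; thermometer upright within 7 degrees, tub level within 3; thermometer released and at rest (horizontal distance between thermometer and port below 0.008 m and z of thermometer in the frame of port below 0.005 m and z of probe_tip in the frame of port below -0.075 m and horizontal distance between probe_tip and port below 0.014 m and angle between thermometer's own z axis and vertical below 0.12 rad and angle between tub's own z axis and vertical below 0.05 rad and linear speed of thermometer below 0.02 m/s and contact force between thermometer and the fingers below 0.1 N); the robot touches nothing.
It fails at once if the tub is shifted by more than 30 mm (distance of tub from where it was at the start of the episode above 0.03 m).
It fails at once if another kitchen thing is shifted by more than 40 mm (distance of any of cup, jam, bowl, cocoa, milk, spoon, spatula from where it was at the start of the episode above 0.04 m).
It also fails if it takes over 50 s, if anything falls off the work surface, if the arm or the gripper's body presses on something with over 40 N, if the wrist force passes 120 N, or if a joint passes its speed limit or range.

## Working session

There is one attempt and no reset: what is moved stays moved. The work goes in short steps, Python scripts to look and compute and a shell command to move; the robot and the scene stay as the last step left them, time stands still between calls to the robot, and variables do not carry over. Pictures are saved under pics/ and viewed, at most 10 in all, crops included, and the job is handed in when it is done.

```bash
mkdir -p pics; python3 - <<'E'
from plant import manip
import cv2,pickle
for n in("scene","top"):
    f=manip.grab_frame(n); cv2.imwrite(f"pics/{n}0.png",cv2.cvtColor(f["img"],cv2.COLOR_RGB2BGR)); pickle.dump(f,open(n+"0.pkl","wb"))
    print(n,{k:v for k,v in f.items() if k!="img"})
s=manip.state();print(s)
E
```

```text
scene {'fx': 458.54651383887335, 'fy': 458.54651383887335, 'cx': 279.9063842254339, 'cy': 209.96609161200087, 'D': array([-0.041733,  0.      ,  0.      ,  0.      ,  0.      ]), 'eye': array([ 1.27996883, -0.01394092,  1.22146247]), 'rotation': array([-0.19757094,  0.6971952 ,  0.66263924, -0.18919255])}
top {'fx': 387.3979076374176, 'fy': 387.3979076374176, 'cx': 278.6921971413026, 'cy': 213.46901210631327, 'D': array([-0.05682367,  0.        ,  0.        ,  0.        ,  0.        ]), 'eye': array([0.44077799, 0.0255767 , 1.15525859]), 'rotation': array([ 0.04461076, -0.70549323,  0.70587979, -0.0449768 ])}
{'time': 0.1, 'joint_pos': array([-1.25601297e+00,  5.33186566e-02,  1.61414964e+00,  1.88627227e-05,
        1.47601045e+00, -1.18999333e-01]), 'joint_vel': array([-2.69690158e-03,  2.06770095e-04, -3.60398897e-03, -3.71015451e-04,
       -9.87205783e-05,  5.96265275e-04]), 'joint_efforts': array([ 2.81880975e-04, -3.94905710e+01, -3.71361601e+01, -1.21551388e-04,
        3.89425404e-03,  1.00727542e-05]), 'tool_pos': array([ 0.26252138, -0.56657238,  0.23017293]), 'tool_rot': array([-9.39447921e-04,  9.76570893e-01,  2.15193867e-01, -8.28259934e-05]), 'contact_force': array([0.51891478, 0.01445212, 0.14697201]), 'ft_torque': array([-0.00695122, -0.00614138,  0.01866132]), 'grasp_force': 0.0, 'gripper_width': 1.0003769092157169}
```

View pics/scene0.png

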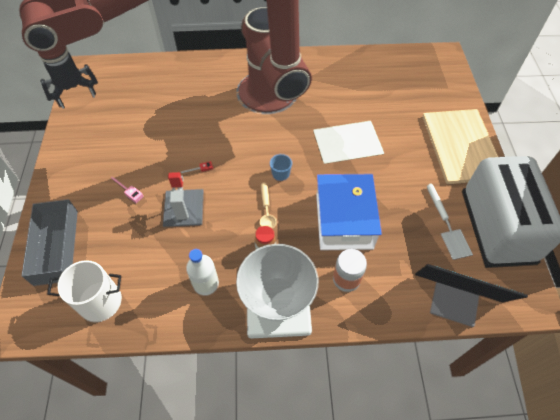

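View pics/top0.png

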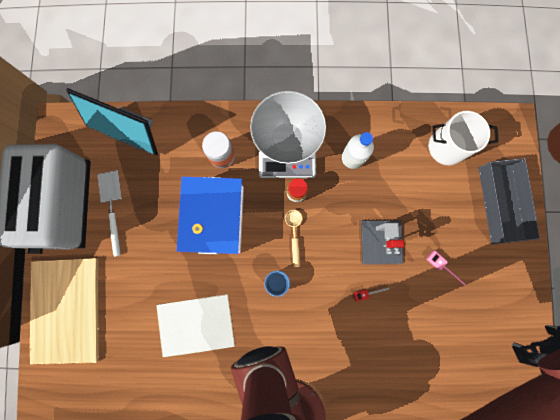

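The scene view shows the red head on its stand at about (176,180) and the grommet at (357,191). The top view has them at (394,244) and (197,229). The small red one at (362,294) and the pink one are decoys. Next I'll enlarge these areas.

```bash
python3 - <<'E'
import pickle,cv2,numpy as np
S=pickle.load(open("scene0.pkl","rb"))["img"];T=pickle.load(open("top0.pkl","rb"))["img"]
def c(I,x,y,w,h,k): return cv2.resize(I[y:y+h,x:x+w],(w*k,h*k),interpolation=cv2.INTER_CUBIC)
a=np.hstack([c(S,150,165,66,50,6),c(T,355,215,66,50,6)])
b=np.hstack([c(S,310,170,80,60,5)[:, :396],c(T,170,170,80,60,5)[:, :396]])
cv2.imwrite("pics/crop.png",cv2.cvtColor(np.vstack([a,b])[:600],cv2.COLOR_RGB2BGR))
E
```

```text
(no output)
```

View pics/crop.png

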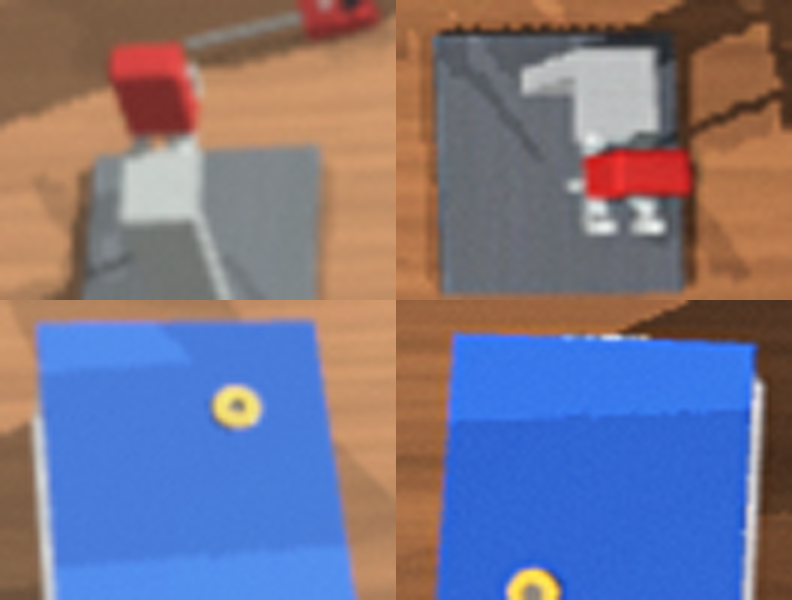

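```bash
cat > h.py <<'E'
import pickle,cv2,numpy as np
from scipy.spatial.transform import Rotation as R
from scipy.optimize import minimize
def rot(f):
    q=f["rotation"]; return R.from_quat(np.r_[q[1:],q[0]])
def K(f): return np.array([[f["fx"],0,f["cx"]],[0,f["fy"],f["cy"]],[0,0,1]])
def proj(f,P):
    r=rot(f).inv(); P=np.atleast_2d(np.asarray(P,float))
    return cv2.projectPoints(P,r.as_rotvec(),r.apply(-f["eye"]),K(f),f["D"])[0][:,0]
def ray(f,uv,z):
    n=cv2.undistortPoints(np.array([[uv]],float),K(f),f["D"])[0,0]
    d=rot(f).apply([*n,1]); return f["eye"]+d*(z-f["eye"][2])/d[2]
U=8
def fit(items,box,x0):  # items: (frame,mask window x,y,w,h, softmask fn)
    lo,hi=np.array(box).T
    C=np.array([[a,b,c] for a in(lo[0],hi[0]) for b in(lo[1],hi[1]) for c in(lo[2],hi[2])])
    M=[]
    for f,(x,y,w,h),fn in items:
        s=fn(f["img"][y:y+h,x:x+w].astype(np.float32))
        M.append((f,x,y,cv2.resize(s,None,fx=U,fy=U,interpolation=cv2.INTER_CUBIC)>.5))
    def cost(p):
        P=R.from_euler("z",p[2]).apply(C)+[p[0],p[1],p[3] if len(p)>3 else 0]; t=0
        for f,x,y,m in M:
            q=((proj(f,P)-[x,y]+.5)*U-.5).astype(np.float32)
            hull=cv2.convexHull(q); r=np.zeros(m.shape,np.uint8)
            cv2.fillConvexPoly(r,np.round(hull*16).astype(np.int32),1,shift=4)
            t+=1-(m&(r>0)).sum()/(m|(r>0)).sum()
        return t
    best=min((minimize(cost,x0,method="Nelder-Mead",options=dict(initial_simplex=np.array([x0]+[np.array(x0)+e for e in np.diag([d,d,8*d,d][:len(x0)])]),xatol=1e-5,fatol=1e-5)) for d in(.01,.02,-.012)),key=lambda r:r.fun)
    return best.x,best.fun
def red(I): return np.clip((I[...,0]-1.3*np.maximum(I[...,1],I[...,2])-10)/90,0,1)
def blue(I): return np.clip((I[...,2]-1.2*I[...,0]-30)/100,0,1)
def yellow(I): return np.clip((I[...,1]-I[...,2])/80+0,0,1)*(I[...,0]>120)
E
python3 - <<'E'
from h import *
S=pickle.load(open("scene0.pkl","rb"));T=pickle.load(open("top0.pkl","rb"))
print(ray(T,(394,244),.16),ray(S,(174,174),.16))
g=lambda f,uv: ray(f,uv,.103)
for f,w in((S,(340,180,35,25)),(T,(185,218,25,22))):
    x,y,ww,h=w; I=f["img"][y:y+h,x:x+ww].astype(float)
    m=((I[...,0]>I[...,2]+20)).astype(np.uint8); c=cv2.findContours(m,0,2)[0]; c=max(c,key=cv2.contourArea)
    (u,v)=cv2.fitEllipse(c)[0]; print("grommet",u+x,v+y,m.sum(),ray(f,(u+x,v+y),.1025))
hx=ray(T,(394,244),.14)
hb=[(-.01,.01),(-.017,.017),(.11,.162)]
a=(S,(160,165,27,28),red);b=(T,(375,230,45,30),red)
for it in([a,b],[a],[b]): print("head",fit(it,hb,[hx[0],hx[1],0]))
print("head z free",fit([a,b],hb,[hx[0],hx[1],0,0]))
lb=[(-.104,.104),(-.084,.084),(.092,.1)]
l0=ray(T,(210,215),.1)
for f in(S,T):
  for (u,v,zz) in []:pass
a=(S,(305,165,85,85),blue);b=(T,(165,165,90,100),blue)
for it in([a,b],[a],[b]):
    p,c=fit(it,lb,[l0[0],l0[1],0]); print("lid",p,c,"port",p[:2]+R.from_euler("z",p[2]).as_matrix()[:2,:2]@[-.04,.03])
print("base edge",[ray(T,(355+u/6,215+v/6),.01)[:2] for u,v in((436-396,36),(440-396,292),(684-396,292),(672-396,40))])
E
```

```text
[ 0.48812668 -0.2722386   0.16      ] [ 0.48693341 -0.28051484  0.16      ]
grommet 356.7211494445801 191.11323833465576 61 [0.53466386 0.24801103 0.1025    ]
grommet 197.0221710205078 228.25044345855713 80 [0.53435667 0.24822703 0.1025    ]
head (array([ 0.49021693, -0.28102484,  0.07326337]), np.float64(0.3301389720979956))
head (array([ 0.48829599, -0.28095943,  0.31369925]), np.float64(0.15774778966961378))
head (array([ 0.49022885, -0.28052011,  0.06284579]), np.float64(0.13305422240375775))
head z free (array([ 4.90173863e-01, -2.81010851e-01,  7.24320601e-02, -5.78724335e-05]), np.float64(0.33013897130853875))
lid [ 0.57350634  0.21714991 -0.0383779 ] 0.11736135923052804 port [0.53468685 0.24866255]
lid [ 0.56959989  0.21667052 -0.03457902] 0.07265821793549898 port [0.53066096 0.24803548]
lid [ 0.57348185  0.21696025 -0.03712905] 0.04047960751982249 port [0.53462303 0.24842439]
base edge [array([ 0.56399822, -0.22239388]), array([ 0.43772414, -0.22109527]), array([ 0.4371717 , -0.34196393]), array([ 0.5618609 , -0.34072209])]
```

The two views agree: head at (0.490, -0.281) with yaw about 0, port at (0.5345, 0.248). The base plate and lid sizes also fit. I'll move above the head now.

```bash
python3 -m pendant '[[1,[1,-0.5,0],0],[1,[1,-0.5,0],0],[1,[1,-0.5,0],0],[1,[1,-0.5,0],0]]'
python3 -m pendant '[[1,[1,-0.5,0],0],[1,[1,-0.5,0],0],[1,[1,-0.5,0],0],[1,[1,-0.5,0],0]]'
python3 -m pendant '[[1,[0.72,-0.363,0],0.1333],[1,[0.72,-0.363,0],0.1333],[1,[0.72,-0.363,0],0.1333],[1,[0.72,-0.363,0],0.1333],[1,[0.72,-0.363,0],0.1333]]'
```

```text
time: 0.5
tool_pos: [0.3484, -0.4591, 0.2307]
tool_rot: [-0.001, 0.976, 0.217, 0.0]
contact_force: [0.3, -1.0, -0.8]
gripper_width: 0.998
grasp_force: 0.0
time: 0.9
tool_pos: [0.4316, -0.3549, 0.2309]
tool_rot: [-0.001, 0.976, 0.217, 0.0]
contact_force: [0.0, -0.9, -0.2]
gripper_width: 0.997
grasp_force: 0.0
time: 1.4
tool_pos: [0.4895, -0.2826, 0.231]
tool_rot: [0.0, 1.0, 0.008, -0.0]
contact_force: [0.3, -1.1, -0.6]
gripper_width: 1.0
grasp_force: 0.0
```

```bash
python3 -m pendant '[[1,[0.005,-0.013,0.3],0],[1,[0.005,-0.013,0.6],0],[1,[0.005,-0.013,0.8],0],[1,[0.005,-0.013,0.892],0],[1,[0.005,-0.013,0.892],0],[1,[0.005,-0.013,0.892],0]]'
python3 - <<'E'
from h import *
from plant import manip
o=[]
for n,(x,y) in(("scene",(130,130)),("top",(340,190))):
    f=manip.grab_frame(n); pickle.dump(f,open(n+"1.pkl","wb")); o.append(cv2.resize(f["img"][y:y+100,x:x+100],(400,400),interpolation=2))
cv2.imwrite("pics/pre.png",np.hstack(o)[...,::-1])
E
```

```text
time: 2.0
tool_pos: [0.491, -0.2811, 0.1256]
tool_rot: [0.001, 1.0, 0.007, 0.001]
contact_force: [-0.1, -0.9, 0.4]
gripper_width: 0.998
grasp_force: 0.0
```

View pics/pre.png

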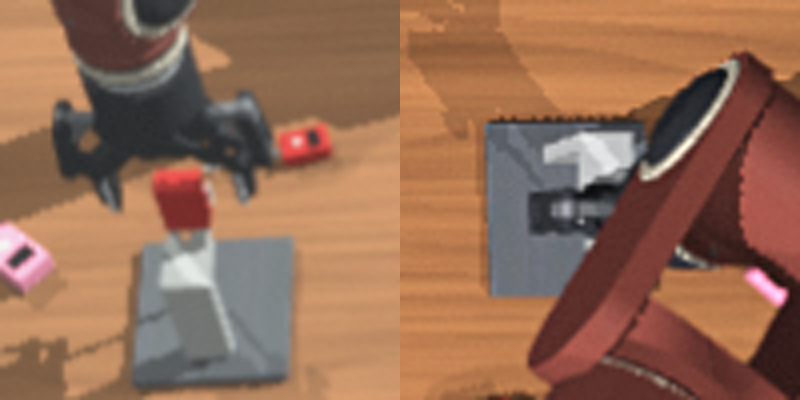

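The head, at about (185,200) in the left crop, sits between the open fingers and is centred. I'll close on it.

```bash
python3 -m pendant '[[0,[0,0,0],0],[0,[0,0,0],0],[0,[0,0,0],0],[0,[0,0,0],0],[0,[0,0,0],0],[0,[0,0,0],0],[0,[0,0,0],0],[0,[0,0,0],0]]'
```

```text
time: 2.9
tool_pos: [0.491, -0.28, 0.1248]
tool_rot: [0.0, 1.0, 0.008, 0.0]
contact_force: [-0.2, 1.0, 3.8]
gripper_width: 0.395
grasp_force: 59.9
```

Grip confirmed: 0.395 × 85 mm ≈ 34 mm. Lifting 12 cm.

```bash
python3 -m pendant '[[0,[0,0,-0.2],0],[0,[0,0,-0.5],0],[0,[0,0,-0.8],0],[0,[0,0,-1],0],[0,[0,0,-1],0],[0,[0,0,-1],0]]'
python3 - <<'E'
from h import *
from plant import manip
s=manip.state();print(s["tool_pos"],s["gripper_width"],s["grasp_force"])
o=[]
for n,(x,y) in(("scene",(130,100)),("top",(340,190))):
    f=manip.grab_frame(n); pickle.dump(f,open(n+"2.pkl","wb")); o.append(cv2.resize(f["img"][y:y+100,x:x+100],(400,400),interpolation=2))
cv2.imwrite("pics/lift.png",np.hstack(o)[...,::-1])
E
```

```text
time: 3.5
tool_pos: [0.4904, -0.2797, 0.2433]
tool_rot: [-0.0, 1.0, 0.008, -0.0]
contact_force: [-0.2, 0.1, -1.0]
gripper_width: 0.39
grasp_force: 59.7
[ 0.49038184 -0.279715    0.24329   ] 0.3903746754790254 59.67864990234375
```

View pics/lift.png

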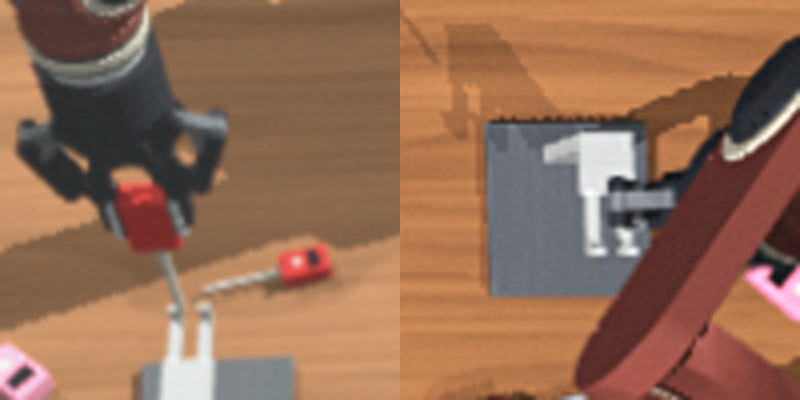

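The red thermometer is held upright, with its probe clear of the fork at about (175,300) in the left crop. Carrying it across to the tub.

```bash
for i in 1; do :; done; python3 -m pendant '[[0,[0.03,-0.3,0],0],[0,[0.06,-0.6,0],0],[0,[0.09,-0.88,0],0]]'|sed -n 2p
python3 -m pendant '[[0,[0.03,-0.3,0],0],[0,[0.06,-0.6,0],0],[0,[0.09,-0.88,0],0]]'|sed -n 2p
python3 -m pendant '[[0,[0.03,-0.3,0],0],[0,[0.06,-0.6,0],0],[0,[0.09,-0.88,0],0]]'|sed -n 2p
python3 -m pendant '[[0,[0.03,-0.3,0],0],[0,[0.06,-0.6,0],0],[0,[0.09,-0.88,0],0]]'|sed -n 2p
python3 -m pendant '[[0,[0.03,-0.3,0],0],[0,[0.06,-0.6,0],0],[0,[0.08,-0.87,0],0],[0,[0.08,-0.87,0],0],[0,[0.08,-0.87,0],0],[0,[0.08,-0.87,0],0]]'
python3 - <<'E'
from h import *
from plant import manip
o=[]
for n,(x,y) in(("scene",(310,100)),("top",(150,170))):
    f=manip.grab_frame(n); pickle.dump(f,open(n+"3.pkl","wb")); o.append(cv2.resize(f["img"][y:y+120,x:x+80],(400,600),interpolation=2))
cv2.imwrite("pics/over.png",np.hstack(o)[...,::-1])
E
```

```text
tool_pos: [0.4988, -0.1726, 0.2414]
tool_pos: [0.508, -0.0666, 0.2417]
tool_pos: [0.5171, 0.039, 0.2417]
tool_pos: [0.5263, 0.1446, 0.2416]
time: 5.4
tool_pos: [0.5351, 0.2466, 0.2428]
tool_rot: [0.001, 1.0, 0.007, -0.001]
contact_force: [0.0, 0.2, -0.3]
gripper_width: 0.389
grasp_force: 60.1
```

View pics/over.png

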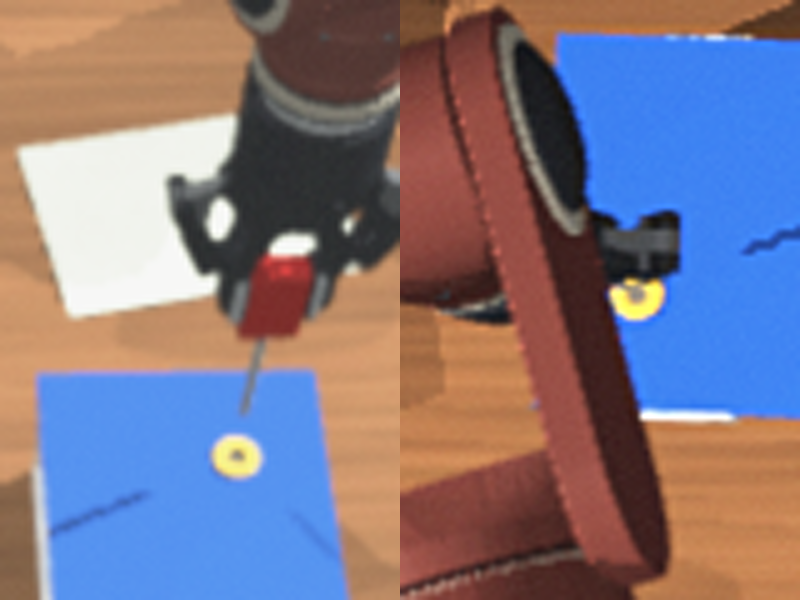

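The probe tip is at about (244,414) in the left crop, just behind the grommet at (237,456) and still above it. I'll check the tip against the model.

```bash
python3 - <<'E'
from h import *
S=pickle.load(open("scene3.pkl","rb"));T=pickle.load(open("top3.pkl","rb"))
o=np.array([.5351,.2466,.228])
print("pred tip",proj(S,o-[0,0,.085]),"head",proj(S,o),"pred top tip",proj(T,o-[0,0,.085]))
t=(310+244.5/5-.5,100+414.5/5-.5); print("obs",t,"tip@.143",ray(S,t,.143))
# probe line in scene: darker/greyer than surroundings
I=S["img"].astype(float); 
for v in range(168,186):
    r=I[v,350:372]; d=np.abs(r-np.median(r,0)).sum(1); d[d<40]=0
    print(v, round((d*np.arange(350,372)).sum()/max(d.sum(),1),1), int(d.max()), end=" | ")
print(fit([(S,(350,140,35,32),red)],[(-.01,.01),(-.017,.017),(.0,.052)],[.535,.2466,0.016,.228]))
J=T["img"][222:236,190:206]; print(J.sum(2))
E
```

```text
pred tip [[358.22808265 183.34725686]] head [[362.6883376  165.33575746]] pred top tip [[194.43861302 226.60333226]]
obs (358.4, 182.4) tip@.143 [0.53182096 0.2475627  0.143     ]
168 360.8 100 | 169 361.5 91 | 170 361.1 93 | 171 360.9 103 | 172 360.6 104 | 173 360.5 86 | 174 360.0 115 | 175 359.9 137 | 176 359.6 145 | 177 359.5 126 | 178 359.1 130 | 179 358.9 143 | 180 358.6 144 | 181 358.5 123 | 182 358.4 102 | 183 0.0 0 | 184 0.0 0 | 185 0.0 0 | (array([ 0.33348733,  0.32001379, -0.31667054, -0.02971778]), np.float64(0.10247008876881514))
[[140 102 106 109  96  95  88 127 227 186  94  89 116 111  94 163]
 [111  86  98  92  94  96  82 131 218 186  91  74 106 102  99 176]
 [119  96  78  81  74  70  69  85 119 103  85  71 103 132 246 303]
 [118  99  76  75  95 204 192 171 138 105 144 171 245 315 422 453]
 [125 126 158 190 275 531 554 430 322 301 428 456 384 404 445 445]
 [127 161 413 540 455 420 450 455 538 626 621 609 545 420 431 437]
 [123 280 623 654 630 509 435 428 463 598 620 616 584 430 433 435]
 [108 257 577 634 604 544 440 429 467 585 613 603 543 417 428 439]
 [109 151 470 647 617 578 516 509 556 612 618 604 505 410 432 437]
 [109 104 307 618 626 611 615 616 616 618 614 582 444 429 437 431]
 [118 115 240 569 679 632 612 613 621 630 613 429 387 429 436 447]
 [109 113 175 404 539 661 649 640 648 547 454 427 428 442 435 439]
 [121 120 148 360 432 462 484 483 463 429 421 435 443 434 439 438]
 [124 115 116 244 407 431 426 424 427 425 434 439 441 441 439 439]]
```

```bash
python3 -m pendant '[[0,[-0.004,-0.011,0.1],0],[0,[-0.004,-0.011,0.2],0],[0,[-0.004,-0.011,0.27],0],[0,[-0.004,-0.011,0.27],0],[0,[-0.004,-0.011,0.27],0]]'
python3 - <<'E'
from h import *
from plant import manip
o=[]
for n,(x,y) in(("scene",(340,160)),("top",(180,215))):
    f=manip.grab_frame(n); pickle.dump(f,open(n+"4.pkl","wb")); o.append(cv2.resize(f["img"][y:y+40,x:x+40],(400,400),interpolation=2))
cv2.imwrite("pics/tip.png",np.hstack(o)[...,::-1])
E
```

```text
time: 6.0
tool_pos: [0.5348, 0.2488, 0.2113]
tool_rot: [0.0, 1.0, 0.007, -0.0]
contact_force: [-0.2, -0.1, 0.1]
gripper_width: 0.393
grasp_force: 60.1
```

View pics/tip.png

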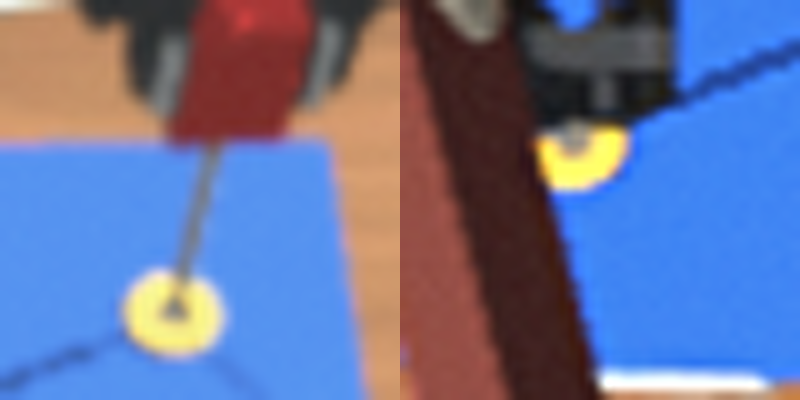

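The left crop shows the tip, at about (178,300), entering over the hole at (174,310). It is aligned, so I'll insert in stages.

```bash
python3 -m pendant '[[0,[0,0.003,0.05],0],[0,[0,0.003,0.1],0],[0,[0,0.003,0.15],0],[0,[0,0.003,0.2],0],[0,[0,0.003,0.2],0]]'
```

```text
time: 6.6
tool_pos: [0.5343, 0.2483, 0.1862]
tool_rot: [0.0, 1.0, 0.008, -0.001]
contact_force: [-1.1, 0.7, -1.1]
gripper_width: 0.388
grasp_force: 60.1
```

```bash
python3 -m pendant '[[0,[0,0,0.1],0],[0,[0,0,0.2],0],[0,[0,0,0.3],0],[0,[0,0,0.4],0],[0,[0,0,0.48],0],[0,[0,0,0.53],0],[0,[0,0,0.55],0],[0,[0,0,0.55],0],[0,[0,0,0.55],0]]'
```

```text
time: 7.5
tool_pos: [0.5355, 0.2487, 0.1225]
tool_rot: [-0.0, 1.0, 0.008, 0.001]
contact_force: [0.0, 0.4, -0.4]
gripper_width: 0.393
grasp_force: 60.1
```

```bash
python3 -m pendant '[[0,[0,0,0.01],0],[0,[0,0,0.02],0],[0,[0,0,0.025],0],[0,[0,0,0.025],0]]'
```

```text
time: 7.9
tool_pos: [0.535, 0.2485, 0.1188]
tool_rot: [0.0, 1.0, 0.008, -0.0]
contact_force: [-0.2, 0.2, -1.1]
gripper_width: 0.392
grasp_force: 60.1
```

About 1 mm remains. I'll release, retreat upward, then look.

```bash
python3 -m pendant '[[1,[0,0,0],0],[1,[0,0,0],0],[1,[0,0,0],0],[1,[0,0,0],0],[1,[0,0,0],0],[1,[0,0,0],0],[1,[0,0,-0.2],0],[1,[0,0,-0.5],0],[1,[0,0,-0.8],0],[1,[0,0,-1],0]]'
python3 -m pendant '[[1,[-0.4,0,0],0],[1,[-0.8,0,0],0],[1,[-0.8,0,0],0],[1,[-0.8,0,0],0],[1,[-0.8,0,0],0]]'
python3 - <<'E'
from h import *
from plant import manip
o=[]
for n,(x,y) in(("scene",(310,150)),("top",(165,170))):
    f=manip.grab_frame(n); pickle.dump(f,open(n+"5.pkl","wb")); o.append(cv2.resize(f["img"][y:y+100,x:x+80],(400,500),interpolation=2))
    if n=="scene": print(fit([(f,(330,160,50,45),red)],[(-.01,.01),(-.017,.017),(.0,.052)],[.535,.248,0.016,.103]),fit([(f,(330,160,50,45),red)],[(-.01,.01),(-.017,.017),(.103,.155)],[.535,.248,0.016]))
cv2.imwrite("pics/end.png",np.hstack(o)[...,::-1])
E
```

```text
time: 8.9
tool_pos: [0.5359, 0.2488, 0.2421]
tool_rot: [-0.001, 1.0, 0.008, 0.002]
contact_force: [1.1, 0.0, -0.2]
gripper_width: 0.997
grasp_force: 0.0
time: 9.4
tool_pos: [0.44, 0.2472, 0.2395]
tool_rot: [-0.0, 1.0, 0.007, 0.001]
contact_force: [0.2, -0.7, 0.5]
gripper_width: 0.995
grasp_force: 0.0
(array([ 0.35350558,  0.31219333, -0.02693513, -0.15767966]), np.float64(0.10472527472527471)) (array([ 0.53114403,  0.24924267, -0.3468176 ]), np.float64(0.3289998404849258))
```

View pics/end.png

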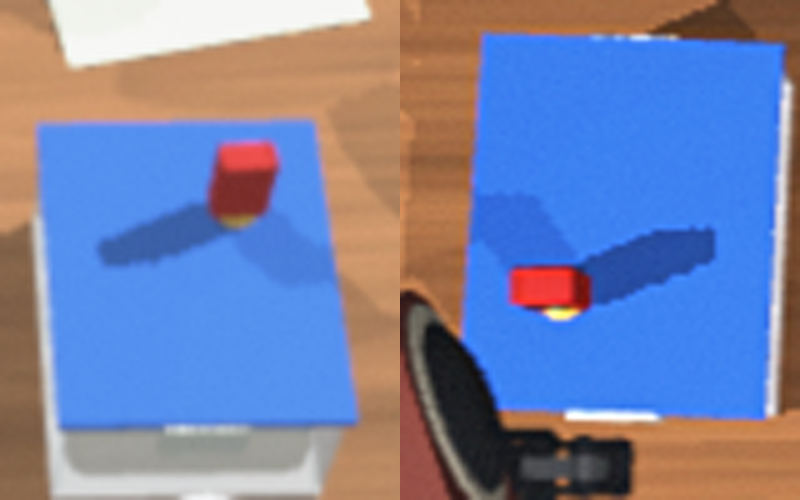

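The head stands upright on the grommet at about (240,180) left and (550,288) right, and the tub hasn't moved. I'll check the height against the model, then hand in if it fits.

```bash
python3 - <<'E'
from h import *
from plant import manip
ok=[]
for n,w in(("scene",(340,165,40,40)),("top",(180,215,40,25))):
    f=pickle.load(open(n+"5.pkl","rb")); x,y,ww,h=w
    m=red(f["img"][y:y+h,x:x+ww].astype(np.float32))>.4; r,c=np.nonzero(m)
    C=[[.5345+a,.2482+b,.103+z] for a in(-.01,.01) for b in(-.017,.017) for z in(0,.052)]
    p=proj(f,C); obs=np.array([c.min()+x-.5,r.min()+y-.5,c.max()+x+.5,r.max()+y+.5]); pr=np.r_[p.min(0),p.max(0)]
    print(n,obs,pr.round(1)); ok.append(np.abs(obs-pr).max())
print(ok)
if max(ok)<1.6: print(manip.job_done())
E
```

```text
scene [352.5 178.5 364.5 192.5] [350.6 177.6 365.8 194. ]
top [186.5 222.5 202.5 231.5] [186.2 222.6 203.3 231.8]
[np.float64(1.8738829507353785), np.float64(0.7757181902338459)]
```

Both centres agree to within 0.5 px; the scene mask is just slightly tight on every side. Handing in.

```bash
python3 -c "
from plant import manip
print(manip.job_done())"
```

```text
the job is handed in; nothing more can be done
None
```

The job is handed in: the pictures show the red thermometer pushed home through the grommet, released and upright with the tub not visibly moved, though the hand-in gave no verdict.

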